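# Close the hat steamer's filler cap without crossing its thread, then open the steam cock

## Task

The blue filler cap of the hat steamer has been set loosely on its neck and may be sitting with its threads crossed. Screw it on gently until it is fully home; if it binds while it still stands high, do not force it: turn it back until it drops into the thread, then start again. Only then turn the red valve lever fully open, along its pipe, against its stop, and leave the bowl, spool and scissors alone.

Things in the scene. Friction and masses are not known exactly. Their poses are not given: they have to be found in the camera images.
- steamer: Steel box, 210 mm deep (x) by 350 mm (y), top at 100 mm, fixed to the table. Origin on the table under its middle. The filler neck (towards +y) and the valve on its steam pipe (towards -y) stand on top, 175 mm apart
- pipe_end (a point): Middle of the mouth of the steam pipe's flared copper nozzle (52 mm across, 35 mm long). The pipe, 20 mm thick, axis 130 mm above the table, runs along the box's y from y = -30 mm to here at y = -245 mm (box frame)
- cap: Blue plastic screw cap, loose, about 140 g, 71 mm across. Origin: centre of the open underside; z up. Skirt and disc are 54 mm tall; the grip bar stands on them. Right-hand coarse thread: seen from above, clockwise screws it down. Height of the origin above neck_base: about 19 mm crossed, 7.5 mm dropped into the thread's entry, 1.5 mm fully home. At the start it is crossed or already in an entry
- cap_bar (a point): On the cap's axis in its grip bar, 78 mm above the cap's origin. The bar is 90 mm long (along the cap's x, white mark at its +x end), 16 mm thick (y), and rises from 54 mm (the disc) to 84 mm above the cap's origin
- neck_base (a point): Foot of the filler neck's vertical axis, on the steamer's top, 100 mm above the table; box frame x = 0, y = +85 mm. The neck's thread has three starts 120 degrees apart; its angle is hidden and differs every time. The cap has 2 mm of side play on the neck
- neck_top (a point): Top of the neck, 48 mm above neck_base. Crossed, the cap's lugs sit on the thread's crest: clockwise it turns at most 65 degrees, staying high, to a hard tooth; anticlockwise, after at most 95 degrees, a tooth stops it over an entry 40 degrees wide, into which it falls if let go. From that tooth, home is 95 degrees clockwise: 35 level, 45 going down 6 mm, 15 level, then a hard stop
- neck_twist (a joint): How far the neck is wrung in its rubber seat (rad; 0 at rest, positive anticlockwise from above). It gives 0.03 rad for about 0.5 N m of torque on the cap, which is the most the thread takes unharmed, either way; it springs back
- valve_lever (a joint): Angle of the red valve lever: 0 = shut (lever across the pipe, pointing along the box's -x), 1.57 = open (lever along the pipe, pointing along the box's -y); seen from above it opens anticlockwise, with a hard stop at each end. It turns about the vertical through valve_axis, stays where it is left and needs about 0.12 N m
- valve_axis (a point): On the lever's vertical turning axis at the middle of the lever's height, 182 mm above the table; box frame x = 0, y = -90 mm
- lever_end (a point): On the lever, 85 mm from its axis and 15 mm from its free end, middle of its height. The lever is a flat bar 16 mm wide and 14 mm high (175 to 189 mm above the table); it is 33 mm clear above the pipe
- bowl: Copper pot-shaped bowl with two side handles, 130 mm across without them, 85 mm tall, loose bystander. Origin at the centre of its underside
- spool: Black spool of golden trim, 90 mm across, 70 mm tall, loose bystander. Origin at the centre of its underside
- scissors: Scissors with blue handles lying flat, 175 mm long, 12 mm thick, loose bystander. Origin near the pivot, blades along +x

How it is judged:
On the way, in this order (a step that is already met when the one before it is completed fails the run):
1. the cap is screwed fully home on its neck (z of cap in the frame of neck_base below 0.0035 m and horizontal distance between cap and neck_base below 0.006 m and angle between cap's own z axis and vertical below 0.07 rad), for 0.2 s.
2. the valve lever is turned fully open against its stop (value of joint valve_lever above 1.47 rad), for 0.2 s.
At the end, for the whole second after the job is handed in: The cap is upright and at rest, fully home on its neck (origin less than 3.5 mm above neck_base, within 6 mm of its axis, tilt under 0.07 rad), and the valve lever is open (above 1.47 rad) (all of step 1 and value of joint valve_lever above 1.47 rad and linear speed of cap below 0.02 m/s); the robot touches nothing.
It fails at once if the cap was forced: more than about 0.5 N m of twist on the neck (value of joint neck_twist above 0.032 rad or value of joint neck_twist below -0.032 rad).
It fails at once if the valve was turned towards open before the cap was home (value of joint valve_lever above 0.5 rad and z of cap in the frame of neck_base above 0.006 m).
It fails at once if the bowl was moved by more than 30 mm (distance of bowl from where it was at the start of the episode above 0.03 m).
It fails at once if the spool was moved by more than 30 mm (distance of spool from where it was at the start of the episode above 0.03 m).
It fails at once if the scissors was moved by more than 30 mm (distance of scissors from where it was at the start of the episode above 0.03 m).
It also fails if it takes over 72 s, if anything falls off the work surface, if the arm or the gripper's body presses on something with over 40 N, if the wrist force passes 120 N, or if a joint passes its speed limit or range.

## Robot

A 6-joint arm with a two-finger parallel gripper is mounted at the origin on the work surface. World frame = base frame: x ahead of the robot, y to its left, z up, the work surface at z = 0. Lengths are in m, angles in rad, forces in N, time in s.
With the tool pointing down it reaches from about 0.35 to 0.975 m from the base axis. Payload 17.4 kg.
Tool frame: the origin (TCP) lies at the very end of the fingers, on their centre line; the grasp point (between the pads) lies 19 mm behind it (arm.hold_point_z is the distance from the TCP to the grasp point, in m); z points along the fingers, y is the direction in which the jaws open and shut (so a half turn about z gives the same grasp; the last joint's range is limited). The gripper opens to 85 mm and grips with 20 to 120 N. Pads are 22 mm wide; open, the fingers measure 114 mm over their backs; the gripper's body (76 mm by 85 mm) begins 54 mm behind the grasp point. The pads swing forward as they close: fully open they stand 13 mm farther back than shut.
Start: joints at [-1.186, 0.116, 1.442, -0, 1.584, -0.038], TCP at [0.277, -0.616, 0.231] pointing down, gripper open.
Joint ranges: [-2.83, 2.83], [-0.83, 2.19], [0.07, 2.5], [-1.14, 4.28], [0.01, 3], [-2.97, 2.97]. Speed limits (rad/s): [1.89, 1.89, 2.22, 3.14, 3.14, 3.14].

## Interface

Orientations are given as a unit quaternion [w, x, y, z].
In Python, from rig import status, vision, arm gives the robot as it stands. The module is installed in compiled form; this text tells all that it offers.
- The arm moves only by the tool servo_tool, never from a script. Its argument "increments" is a list of rows, each a list of 3 entries, a list of its own where there are three numbers: the turn, a rotation vector about the world's x, y, z in rad, then the shift along the world's x, y, z in cm, then the opening, from 0 (shut) to 1 (fully open). A call has 1 to 10 rows; each row is the pose to reach, as a shift and turn from the pose commanded when the call began; what a row does not reach only later rows make up. A row lasts 1/8 s, in which the tool goes at most 62.5 mm and 10.7 degrees, less where a joint would pass 70% of its speed; a pose out of reach is approached as far as the arm can. A call with a gripper value outside its range is refused whole. The fingers move at their own pace and stop on an object; the grip force is fixed at half the most. Time passes only in rows, so rows that repeat a pose let the fingers close. It gives the time, the measured TCP pose, the force and the opening at its end, in the units of the state.
- status.get_state(): the state, without advancing time (a new reading comes with each control period).
- vision.grab_frame(name): name is "side" or "top"; returns (picture, depth): 420x560x3 uint8, red, green, blue; 420x560 float32, m along the optical axis (not along the pixel's ray), 0 where there is no reading.
- vision.camera_model(name): a dict with "K" (3x3 intrinsics, pixels), "cam_to_world" (4x4, takes a point from camera to world coordinates). Camera axes: x right, y down, z forward; pixel columns grow to the right and rows downward; lengths in m; the calibration is good to about 2 mm. A picture is of the moment at which its call begins. camera_model takes no time and is no camera call.
- arm.job_done(): hands the job in, once; it reports no verdict.
The state is a dict: "t": time; "joint_pos": joint angles; "qd": joint speeds; "effort": joint torques, N m; "ee_pos": TCP position; "ee_rot": TCP orientation; "wrist_force": force on the tool from outside, world axes, zero at the start; "moment": the same for the moment, N m; "opening": finger opening in m.
Only numpy, scipy, OpenCV 4.12 (cv2) and the standard library are available. Lean on these libraries where they do the work, as an engineer would, in place of code of your own. Each camera call takes 0.05 s, during which the arm holds its last target. There are 200 camera calls.

## Working session

There is one attempt and no reset: what is moved stays moved. The work goes in short steps, Python scripts to look and compute and a tool call to move; the robot and the scene stay as the last step left them, time stands still between calls to the robot, and variables do not carry over. Pictures are saved under pics/ and viewed, about 8 in all and at most 12, crops included, and the job is handed in when it is done.

Besides the shell and the picture viewer there is one more tool, called after "Call:" as name(argument=value, ...) on one line, values as JSON. servo_tool: Moves the arm, as the interface text tells. Its arguments: {"type":"object","properties":{"increments":{"type":"array"}},"required":["increments"]}

```bash
mkdir -p pics; cat > h.py <<'E'
import numpy as np, cv2
from rig import status, vision, arm
def grab(n,save=None):
    im,d=vision.grab_frame(n)
    if save: cv2.imwrite(f'pics/{save}.png',im[:,:,::-1])
    return im,d
def pts(n,d):
    m=vision.camera_model(n);K=m['K'];T=m['cam_to_world']
    v,u=np.mgrid[:d.shape[0],:d.shape[1]]
    p=np.stack([(u-K[0,2])/K[0,0]*d,(v-K[1,2])/K[1,1]*d,d,np.ones_like(d)],-1)
    return (p@np.asarray(T).T)[...,:3]
E
python3 - <<'E'
from h import *
for n in('top','side'):
    im,d=grab(n,n+'0'); m=vision.camera_model(n); print(n,m['K'],np.round(m['cam_to_world'],3))
    np.savez(n+'0.npz',im=im,p=pts(n,d),d=d)
print(status.get_state(), arm.hold_point_z)
E
```

```text
top [[531.52722769   0.         279.74477432]
 [  0.         531.52722769 204.22929012]
 [  0.           0.           1.        ]] [[-0.037 -0.978  0.205  0.194]
 [-0.999  0.035 -0.012 -0.007]
 [ 0.004 -0.205 -0.979  1.562]
 [ 0.     0.     0.     1.   ]]
side [[436.74452522   0.         284.95165377]
 [  0.         436.74452522 204.7862154 ]
 [  0.           0.           1.        ]] [[-0.927 -0.207  0.312  0.139]
 [-0.374  0.492 -0.786  0.911]
 [ 0.009 -0.845 -0.534  0.754]
 [ 0.     0.     0.     1.   ]]
{'t': 0.1, 'joint_pos': array([-1.18580932e+00,  1.16444959e-01,  1.44218251e+00, -1.57434221e-05,
        1.58399739e+00, -3.78246103e-02]), 'qd': array([ 0.00064818, -0.00059136, -0.00170896,  0.00112456, -0.00041491,
        0.00025537]), 'effort': array([ 3.30024035e-03, -7.33663917e+01, -6.33788967e+01,  9.01460044e-05,
        5.25259820e-03, -1.44558458e-04]), 'ee_pos': array([ 0.2768811 , -0.61541917,  0.23064122]), 'ee_rot': array([-5.06989361e-04,  9.77736784e-01,  2.09834493e-01, -9.68896339e-05]), 'wrist_force': array([ 0.01980461, -0.02191832, -0.32986654]), 'moment': array([-0.00287853,  0.05152584, -0.00688311]), 'opening': 0.08529599151766216} 0.0187
```

View pics/top0.png

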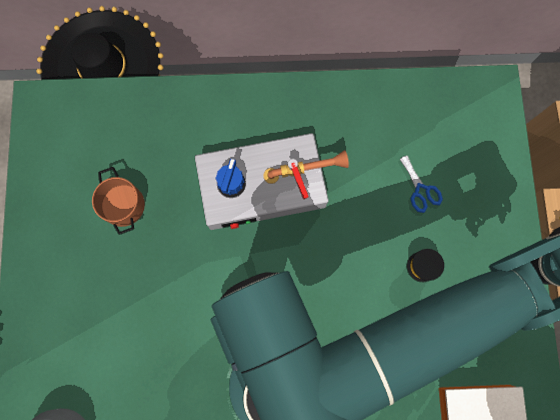

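View pics/side0.png

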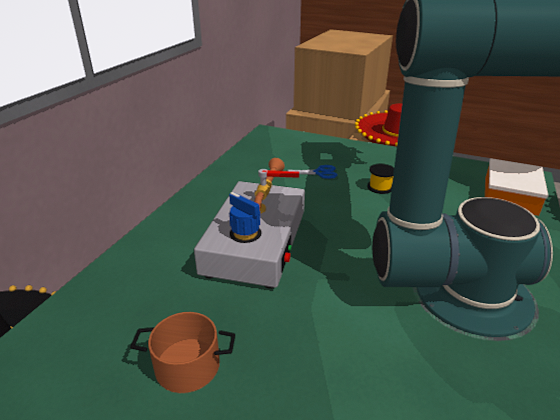

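The top view shows the blue cap at about (231,178) with its white mark towards (234,163). The red lever runs from (294,163) to (306,196), and the nozzle is at (345,159). The side view shows the cap standing high on the neck at (244,218).

```bash
cat > meas.py <<'E'
from h import *
def box():
    z=np.load('top0.npz');im,p=z['im'].astype(int),z['p']
    # box top: depth z ~0.1
    m=(abs(p[...,2]-.1)<.006); m[:100]=0;m[240:]=0;m[:,:180]=0;m[:,345:]=0
    m=cv2.morphologyEx(m.astype(np.uint8),cv2.MORPH_OPEN,np.ones((3,3)))
    q=p[m>0][:,:2].astype(np.float32)
    return cv2.minAreaRect(q),len(q),np.median(p[m>0][:,2])
def cap(im,p,C=None):
    im=im.astype(int);R,G,B=im[...,0],im[...,1],im[...,2]
    near=np.hypot(p[...,0]-C[0],p[...,1]-C[1])<.075
    blue=(B>R+40)&(B>G+25)&near&(p[...,2]>.1)
    return blue,near
if __name__=='__main__':
    r,n,h=box();print(r,n,h);print(cv2.boxPoints(r))
    for nm in('top','side'):
        z=np.load(nm+'0.npz');im,p=z['im'].astype(int),z['p']
        R,G,B=im[...,0],im[...,1],im[...,2]
        red=(R>120)&(G<70)&(B<70)&(abs(p[...,2]-.185)<.02)&(abs(p[...,0]-.65)<.3)
        q=p[red];print(nm,'red',len(q),q[:,2].mean() if len(q) else 0,cv2.minAreaRect(q[:,:2].astype(np.float32)))
        blue=(B>R+40)&(B>G+25)&(p[...,2]>.14)&(p[...,0]>.4)
        q=p[blue];print('blue',len(q),np.percentile(q[:,2],[1,50,90,99]))
        zt=np.percentile(q[:,2],98)
        t=(p[...,2]>zt-.007)&(p[...,2]<zt+.02)&(np.hypot(p[...,0]-np.median(q[:,0]),p[...,1]-np.median(q[:,1]))<.07)
        qq=p[t];rr=cv2.minAreaRect(qq[:,:2].astype(np.float32));print('bar',zt,len(qq),qq.mean(0),rr)
        wh=t&(R>170)&(G>170)&(B>150);print('white',p[wh].mean(0),wh.sum())
        co=(R>G+50)&(R>B+60)&(abs(p[...,2]-.15)<.03)&(np.hypot(p[...,0]-.7,p[...,1]+.12)<.12)
        if co.sum():print('copper',p[co].mean(0),p[co].min(0),p[co].max(0))
E
python3 meas.py
```

```text
((0.577453076839447, 0.028436273336410522), (0.2094285786151886, 0.34869903326034546), 8.993021965026855) 6114 0.0998366865358189
[[ 0.44677266  0.18427424]
 [ 0.50127935 -0.16013835]
 [ 0.70813346 -0.1274017 ]
 [ 0.6536268   0.2170109 ]]
top red 176 0.18841560106435432 ((0.545365571975708, -0.07607629895210266), (0.10089996457099915, 0.01650143228471279), 18.93107795715332)
blue 625 [0.14510901 0.17424876 0.20372112 0.20764496]
bar 0.20699115049183417 165 [0.56359872 0.1117396  0.20376936] ((0.5634823441505432, 0.11184929311275482), (0.01614283211529255, 0.08874782919883728), 71.3417739868164)
white [0.59383329 0.10225394 0.20448171] 27
copper [ 0.60677252 -0.15392091  0.14060163] [ 0.5886172  -0.21176058  0.12972641] [ 0.63654746 -0.09185931  0.155174  ]
side red 128 0.1868838282485819 ((0.5444750189781189, -0.07605934888124466), (0.09641532599925995, 0.018107322975993156), 18.547740936279297)
blue 830 [0.14077098 0.17379077 0.20178017 0.20451116]
bar 0.20404203152046613 177 [0.56197222 0.11576025 0.20205043] ((0.5643099546432495, 0.11247588694095612), (0.018195537850260735, 0.08995913714170456), 72.1356201171875)
white [0.59401432 0.10193185 0.20415059] 17
copper [ 0.60969598 -0.16704113  0.14184006] [ 0.5846377  -0.21206065  0.12779741] [ 0.63216577 -0.08557359  0.15276454]
```

Call:
servo_tool(increments=[[[0,0,-0.745],[28.7,72.8,6.5],0.5],[[0,0,-0.745],[28.7,72.8,6.5],0.5],[[0,0,-0.745],[28.7,72.8,6.5],0.5],[[0,0,-0.745],[28.7,72.8,6.5],0.5],[[0,0,-0.745],[28.7,72.8,6.5],0.5],[[0,0,-0.745],[28.7,72.8,6.5],0.5],[[0,0,-0.745],[28.7,72.8,6.5],0.5],[[0,0,-0.745],[28.7,72.8,6.5],0.5],[[0,0,-0.745],[28.7,72.8,6.5],0.5],[[0,0,-0.745],[28.7,72.8,6.5],0.5]])

```text
t: 1.35
ee_pos: [0.5051, -0.0354, 0.2831]
ee_rot: [0.0, 0.987, -0.16, 0.0]
wrist_force: [1.0, -0.6, -0.8]
opening: 0.0427
```

Call:
servo_tool(increments=[[[0,0,0],[5.9,14.8,0.7],0.5],[[0,0,0],[5.9,14.8,0.7],0.5],[[0,0,0],[5.9,14.8,0.7],0.5],[[0,0,0],[5.9,14.8,0.7],0.5]])

```text
t: 1.85
ee_pos: [0.5641, 0.1125, 0.2891]
ee_rot: [0.0, 0.987, -0.159, -0.001]
wrist_force: [0.5, -0.8, 0.7]
opening: 0.0429
```

```bash
python3 - <<'E'
from h import *
s=status.get_state();print(s['ee_pos'],s['ee_rot'],s['moment'],s['wrist_force'],s['joint_pos'])
im,d=grab('side','side1');p=pts('side',d);np.savez('side1.npz',im=im,p=p)
cv2.imwrite('pics/side1c.png',cv2.resize(im[100:300,150:390,::-1],None,fx=2.5,fy=2.5))
E
```

```text
[0.56414608 0.11249015 0.28906275] [ 1.34099836e-04  9.87273739e-01 -1.59028385e-01 -7.20312346e-04] [-0.02706538 -0.01965212 -0.01210545] [ 0.48467684 -0.79086544  0.70255204] [ 1.52380339e-01 -1.09669459e-01  1.57520361e+00  1.88163162e-04
  1.67751189e+00  2.04260953e+00]
```

View pics/side1c.png

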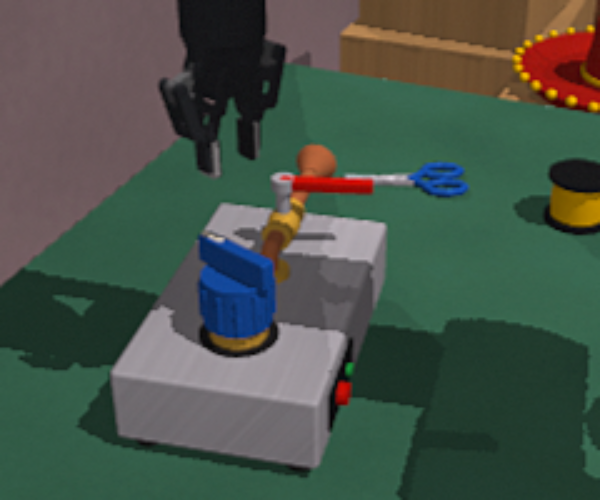

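The crop shows the gripper squarely above the cap, with the jaws across the bar and the cap high on its brass neck. I'll descend and close loosely.

Call:
servo_tool(increments=[[[0,0,0],[0,0,-5],0.5],[[0,0,0],[0,0,-9],0.5],[[0,0,0],[0,0,-10.8],0.5],[[0,0,0],[0,0,-10.8],0.4],[[0,0,0],[0,0,-10.8],0.215],[[0,0,0],[0,0,-10.8],0.215],[[0,0,0],[0,0,-10.8],0.215],[[0,0,0],[0,0,-10.8],0.215]])

```text
t: 2.9
ee_pos: [0.5639, 0.1105, 0.1822]
ee_rot: [-0.0, 0.987, -0.16, 0.0]
wrist_force: [0.4, -0.6, -0.1]
opening: 0.0186
```

```bash
cat > st.py <<'E'
from h import *
s=status.get_state();q=s['ee_rot'];print('t',s['t'],s['ee_pos'].round(4),'yaw',np.degrees(2*np.arctan2(q[2],q[1])).round(2),'F',s['wrist_force'].round(2),'M',s['moment'].round(3),'o',round(s['opening'],4),'q6',s['joint_pos'][5].round(2))
E
python3 st.py
```

```text
t 2.9 [0.5639 0.1105 0.1822] yaw -18.46 F [ 0.4  -0.56 -0.08] M [-0.003  0.     0.008] o 0.0186 q6 2.04
```

Call:
servo_tool(increments=[[[0,0,0.06],[0,0.15,0],0.215],[[0,0,0.12],[0,0.15,0],0.215],[[0,0,0.18],[0,0.15,0],0.215],[[0,0,0.24],[0,0.15,0],0.215],[[0,0,0.31],[0,0.15,0],0.215],[[0,0,0.38],[0,0.15,0],0.215],[[0,0,0.45],[0,0.15,0],0.215],[[0,0,0.52],[0,0.15,0],0.215],[[0,0,0.58],[0,0.15,0],0.215],[[0,0,0.58],[0,0.15,0],0.215]])

```text
t: 4.15
ee_pos: [0.5639, 0.112, 0.182]
ee_rot: [-0.0, 0.992, 0.128, 0.0]
wrist_force: [0.5, 0.4, -0.0]
opening: 0.0184
```

```bash
python3 st.py; cat > bar.py <<'E'
import sys
from h import *
# bar-top height from blue/white points near neck axis; both cameras
for n in sys.argv[1:]:
    im,d=grab(n);p=pts(n,d);im=im.astype(int);R,G,B=im[...,0],im[...,1],im[...,2]
    r=np.hypot(p[...,0]-.564,p[...,1]-.1125)
    blue=(B>R+40)&(B>G+25)&(r<.06)&(p[...,2]>.14)
    q=p[blue];zt=np.percentile(q[:,2],97)
    t=blue&(p[...,2]>zt-.008); w=(r<.055)&(r>.02)&(R>170)&(G>170)&(B>150)&(p[...,2]>zt-.01)&(p[...,2]<zt+.008)
    rr=cv2.minAreaRect(p[t|w][:,:2].astype(np.float32))
    c=p[w].mean(0) if w.any() else np.zeros(3)
    print(n,'n',blue.sum(),'zpct90/97',np.percentile(q[:,2],[90,97]).round(4),'h',round(zt-.184,4),'rect',np.round(rr[0],3),np.round(rr[1],3),round(rr[2],1),'white',c.round(3),w.sum(),'ang',np.degrees(np.arctan2(c[1]-.1125,c[0]-.564)).round(1))
E
python3 bar.py side top; python3 - <<'E'
import sys; sys.path.insert(0,'.')
E
```

```text
t 4.15 [0.5639 0.112  0.182 ] yaw 14.75 F [ 0.5   0.43 -0.03] M [-0.024  0.008 -0.011] o 0.0184 q6 1.46
side n 786 zpct90/97 [0.1981 0.2031] h 0.0191 rect [0.562 0.117] [0.086 0.02 ] 18.0 white [0. 0. 0.] 0 ang -168.7
top n 263 zpct90/97 [0.2042 0.2072] h 0.0232 rect [0.545 0.108] [0.029 0.062] 9.9 white [0. 0. 0.] 0 ang -168.7
```

Call:
servo_tool(increments=[[[0,0,-0.03],[0,0,0],0.3],[[0,0,-0.03],[0,0,0],0.4],[[0,0,-0.03],[0,0,0],0.4]])

```text
t: 4.62
ee_pos: [0.5639, 0.112, 0.1819]
ee_rot: [-0.0, 0.994, 0.114, -0.0]
wrist_force: [0.6, 0.4, 0.6]
opening: 0.0343
```

```bash
python3 st.py; python3 bar.py side; python3 - <<'E'
from h import *
im,d=grab('side');cv2.imwrite('pics/side2c.png',cv2.resize(im[130:260,190:310,::-1],None,fx=4,fy=4,interpolation=cv2.INTER_CUBIC))
E
```

```text
t 4.625 [0.5639 0.112  0.1819] yaw 13.04 F [0.56 0.41 0.58] M [0.051 0.039 0.007] o 0.0343 q6 1.49
side n 770 zpct90/97 [0.1997 0.2032] h 0.0192 rect [0.56 0.12] [0.085 0.026] 22.0 white [0. 0. 0.] 0 ang -168.7
```

View pics/side2c.png

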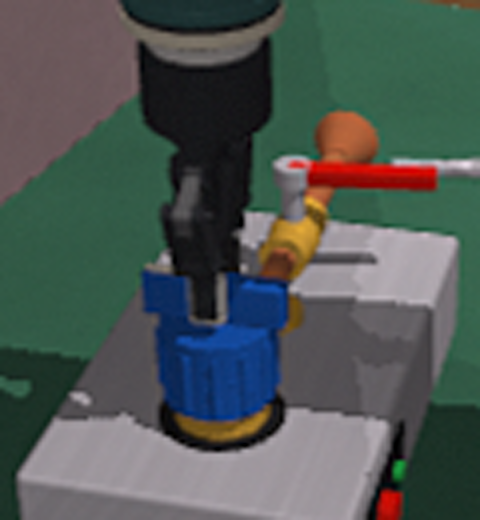

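The crop shows the jaws on the bar, which has turned with them. The cap still stands high (h = 19 mm) after release, so it is not over an entry and more than 40° remain to the tooth. Another stage of about 33° is therefore safe.

Call:
servo_tool(increments=[[[0,0,0],[0,0,0],0.215],[[0,0,0],[0,0,0],0.215],[[0,0,0.07],[0,0,0],0.215],[[0,0,0.15],[0,0,0],0.215],[[0,0,0.23],[0,0,0],0.215],[[0,0,0.31],[0,0,0],0.215],[[0,0,0.39],[0,0,0],0.215],[[0,0,0.46],[0,0,0],0.215],[[0,0,0.53],[0,0,0],0.215],[[0,0,0.6],[0,0,0],0.215]])

```text
t: 5.98
ee_pos: [0.5639, 0.112, 0.1819]
ee_rot: [0.0, 0.915, 0.403, -0.0]
wrist_force: [0.3, -1.1, -0.3]
opening: 0.0185
```

Call:
servo_tool(increments=[[[0,0,0],[0,0,0],0.215],[[0,0,-0.03],[0,0,0],0.4],[[0,0,-0.03],[0,0,0],0.4],[[0,0,-0.03],[0,0,0],0.4]])

```text
t: 6.48
ee_pos: [0.5639, 0.112, 0.1819]
ee_rot: [-0.0, 0.922, 0.388, -0.0]
wrist_force: [-0.7, -0.2, 0.4]
opening: 0.0339
```

```bash
python3 st.py; python3 bar.py side top
```

```text
t 6.475 [0.5639 0.112  0.1819] yaw 45.69 F [-0.72 -0.23  0.37] M [ 0.034 -0.034 -0.012] o 0.0339 q6 0.93
side n 690 zpct90/97 [0.1882 0.1918] h 0.0078 rect [0.562 0.116] [0.089 0.023] 49.4 white [0.596 0.138 0.192] 1 ang 38.7
top n 230 zpct90/97 [0.1941 0.1969] h 0.0129 rect [0.541 0.114] [0.034 0.053] 28.6 white [0. 0. 0.] 0 ang -168.7
```

The cap dropped (h ≈ 7.8 mm). Home is now 55–88° clockwise. I'll lower the tool and turn clockwise, loosely, through a safe first part.

Call:
servo_tool(increments=[[[0,0,0],[0,0,-1.2],0.4],[[0,0,-0.05],[0,0,-1.3],0.215],[[0,0,-0.1],[0,0,-1.3],0.215],[[0,0,-0.18],[0,0,-1.3],0.215],[[0,0,-0.26],[0,0,-1.3],0.215],[[0,0,-0.34],[0,0,-1.3],0.215],[[0,0,-0.42],[0,0,-1.3],0.215],[[0,0,-0.5],[0,0,-1.3],0.215],[[0,0,-0.58],[0,0,-1.3],0.215],[[0,0,-0.66],[0,0,-1.3],0.215]])

```text
t: 7.82
ee_pos: [0.5636, 0.112, 0.1679]
ee_rot: [0.0, 0.998, 0.068, -0.0]
wrist_force: [-0.3, -0.4, -0.2]
opening: 0.0184
```

```bash
python3 st.py; python3 bar.py side
```

```text
t 7.825 [0.5636 0.112  0.1679] yaw 7.75 F [-0.29 -0.39 -0.24] M [-0.007 -0.018  0.012] o 0.0184 q6 1.59
side n 664 zpct90/97 [0.1894 0.1919] h 0.0079 rect [0.562 0.116] [0.086 0.02 ] 20.6 white [0. 0. 0.] 0 ang -168.7
```

Call:
servo_tool(increments=[[[0,0,-0.07],[0,0,0],0.215],[[0,0,-0.14],[0,0,0],0.215],[[0,0,-0.21],[0,0,-0.1],0.215],[[0,0,-0.28],[0,0,-0.2],0.215],[[0,0,-0.35],[0,0,-0.3],0.215],[[0,0,-0.42],[0,0,-0.3],0.215],[[0,0,-0.49],[0,0,-0.3],0.215],[[0,0,-0.55],[0,0,-0.3],0.215],[[0,0,-0.6],[0,0,-0.3],0.215],[[0,0,-0.6],[0,0,-0.3],0.215]])

```text
t: 9.12
ee_pos: [0.5637, 0.1119, 0.1653]
ee_rot: [0.0, 0.974, -0.228, -0.0]
wrist_force: [-0.4, -1.2, -0.7]
opening: 0.0189
```

```bash
python3 st.py; python3 bar.py side
```

```text
t 9.125 [0.5637 0.1119 0.1653] yaw -26.41 F [-0.44 -1.16 -0.68] M [ 0.017  0.07  -0.004] o 0.0189 q6 2.18
side n 523 zpct90/97 [0.1868 0.1884] h 0.0044 rect [0.559 0.119] [0.026 0.073] 82.9 white [0. 0. 0.] 0 ang -168.7
```

Call:
servo_tool(increments=[[[0,0,-0.06],[0,0,0],0.215],[[0,0,-0.12],[0,0,0],0.215],[[0,0,-0.18],[0,0,-0.1],0.215],[[0,0,-0.24],[0,0,-0.1],0.215],[[0,0,-0.3],[0,0,-0.2],0.215],[[0,0,-0.36],[0,0,-0.2],0.215],[[0,0,-0.42],[0,0,-0.2],0.215],[[0,0,-0.42],[0,0,-0.2],0.215]])

```text
t: 10.18
ee_pos: [0.5639, 0.112, 0.1638]
ee_rot: [-0.0, 0.905, -0.426, 0.0]
wrist_force: [0.7, 0.2, 0.8]
opening: 0.018
```

```bash
python3 st.py; python3 bar.py side
```

```text
t 10.175 [0.5639 0.112  0.1638] yaw -50.45 F [0.65 0.19 0.83] M [-0.017 -0.008  0.01 ] o 0.018 q6 2.6
side n 482 zpct90/97 [0.1853 0.1863] h 0.0023 rect [0.554 0.123] [0.017 0.061] 42.9 white [0. 0. 0.] 0 ang -168.7
```

Call:
servo_tool(increments=[[[0,0,-0.02],[0,0,0],0.215],[[0,0,-0.04],[0,0,0],0.215],[[0,0,-0.06],[0,0,0],0.215],[[0,0,-0.06],[0,0,0],0.215]])

```text
t: 10.72
ee_pos: [0.5639, 0.112, 0.1639]
ee_rot: [0.0, 0.891, -0.454, -0.0]
wrist_force: [0.1, 1.2, -0.8]
opening: 0.0185
```

```bash
python3 st.py; python3 bar.py side side
```

```text
t 10.725 [0.5639 0.112  0.1639] yaw -54.0 F [ 0.06  1.17 -0.8 ] M [-0.    -0.05   0.026] o 0.0185 q6 2.66
side n 485 zpct90/97 [0.1856 0.1866] h 0.0026 rect [0.555 0.124] [0.015 0.059] 41.6 white [0. 0. 0.] 0 ang -168.7
side n 487 zpct90/97 [0.1853 0.1868] h 0.0028 rect [0.555 0.125] [0.015 0.062] 42.3 white [0. 0. 0.] 0 ang -168.7
```

Call:
servo_tool(increments=[[[0,0,0.06],[0,0,0],0.4],[[0,0,0.06],[0,0,0],0.45],[[0,0,0.06],[0,0,3],0.45],[[0,0,0.06],[0,0,8.6],0.45],[[0,0,0],[-4.4,-15.8,8.6],0.2],[[0,0,-0.15],[-4.4,-15.8,8.6],0],[[0,0,-0.3],[-4.4,-15.8,8.6],0],[[0,0,-0.3],[-4.4,-15.8,8.6],0],[[0,0,-0.3],[-4.4,-15.8,8.6],0]])

```text
t: 11.95
ee_pos: [0.52, -0.0458, 0.25]
ee_rot: [-0.0, 0.813, -0.582, 0.0]
wrist_force: [0.6, -0.2, 0.0]
opening: -0.0001
```

```bash
python3 st.py; python3 bar.py side top; python3 - <<'E'
from h import *
im,d=grab('side');cv2.imwrite('pics/side3c.png',cv2.resize(im[100:300,150:390,::-1],None,fx=2.5,fy=2.5))
p=pts('side',d);im=im.astype(int);R,G,B=im[...,0],im[...,1],im[...,2]
red=(R>120)&(G<70)&(B<70)&(abs(p[...,2]-.185)<.02)&(abs(p[...,0]-.55)<.12)
print('lever',cv2.minAreaRect(p[red][:,:2].astype(np.float32)))
E
```

```text
t 11.95 [ 0.52   -0.0458  0.25  ] yaw -71.16 F [ 0.63 -0.24  0.04] M [ 0.035  0.018 -0.002] o -0.0001 q6 2.68
side n 559 zpct90/97 [0.1854 0.1865] h 0.0025 rect [0.564 0.114] [0.016 0.088] 42.7 white [0.586 0.089 0.186] 15 ang -47.2
top n 574 zpct90/97 [0.1863 0.1889] h 0.0049 rect [0.564 0.111] [0.018 0.088] 42.2 white [0.586 0.089 0.187] 29 ang -46.9
lever ((0.5465495586395264, -0.07557925581932068), (0.09430661052465439, 0.019324934110045433), 9.640588760375977)
```

View pics/side3c.png

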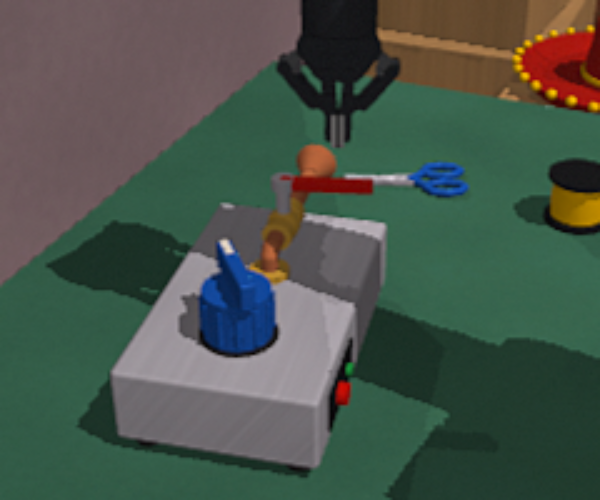

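The cap now sits low, with the brass neck hidden. Both views show it about 17.5–18 mm below its start, as expected for home, so the lever is next. The lever is still across the pipe and the closed fingers are beside it. I'll work out the arc.

```bash
python3 - <<'E'
import numpy as np
A=np.array([.5915,-.0605])
for f in (198.7,208,217,226,235,244,253,262,270,275,277,279,280):
    a=np.radians(f);u=np.array([np.cos(a),np.sin(a)]);n=np.array([-u[1],u[0]])
    c=A+.07*u-.019*n; print(f,((c-[.52,-.0458])*100).round(2),'turn',np.radians(f-198.7).round(3))
E
```

```text
198.7 [-0.09 -1.91] turn 0.0
208 [ 0.08 -3.08] turn 0.162
217 [ 0.42 -4.17] turn 0.319
226 [ 0.92 -5.19] turn 0.476
235 [ 1.58 -6.11] turn 0.634
244 [ 2.37 -6.93] turn 0.791
253 [ 3.29 -7.61] turn 0.948
262 [ 4.29 -8.14] turn 1.105
270 [ 5.25 -8.47] turn 1.244
275 [ 5.87 -8.61] turn 1.332
277 [ 6.12 -8.65] turn 1.367
279 [ 6.37 -8.68] turn 1.401
280 [ 6.49 -8.69] turn 1.419
```

Call:
servo_tool(increments=[[[0,0,0],[0,0,-4],0],[[0,0,0],[0,0,-8.2],0],[[0,0,0],[0,0,-8.2],0]])

```text
t: 12.48
ee_pos: [0.5187, -0.0452, 0.1652]
ee_rot: [0.001, 0.814, -0.581, -0.002]
wrist_force: [0.1, 0.4, 0.4]
opening: 0.0002
```

Call:
servo_tool(increments=[[[0,0,0],[-0.1,-1,0],0],[[0,0,0],[-0.1,-1.9,0],0],[[0,0,0.16],[0.1,-3.1,0],0],[[0,0,0.32],[0.4,-4.2,0],0],[[0,0,0.48],[0.9,-5.2,0],0],[[0,0,0.63],[1.6,-6.1,0],0],[[0,0,0.79],[2.4,-6.9,0],0],[[0,0,0.95],[3.3,-7.6,0],0],[[0,0,1.1],[4.3,-8.1,0],0],[[0,0,1.24],[5.2,-8.5,0],0]])

```text
t: 13.72
ee_pos: [0.5723, -0.1319, 0.1692]
ee_rot: [0.0, 1.0, 0.001, 0.0]
wrist_force: [-1.7, 1.6, 0.3]
opening: 0.0002
```

```bash
python3 st.py; cat > lev.py <<'E'
from h import *
for n in('top','side'):
    im,d=grab(n,n+'L');p=pts(n,d);im=im.astype(int);R,G,B=im[...,0],im[...,1],im[...,2]
    red=(R>90)&(R>2.5*G)&(R>2.5*B)&(abs(p[...,2]-.185)<.015)&(np.hypot(p[...,0]-.5915,p[...,1]+.0605)<.12)
    q=p[red][:,:2]
    if len(q)>8:
        rr=cv2.minAreaRect(q.astype(np.float32));m=q-np.array([.5915,-.0605]);far=m[np.hypot(*m.T)>.04].mean(0)
        print(n,len(q),rr,'dir',np.degrees(np.arctan2(far[1],far[0]))%360)
E
python3 lev.py
```

```text
t 13.725 [ 0.5723 -0.1319  0.1692] yaw 0.12 F [-1.7   1.58  0.28] M [0.206 0.32  0.043] o 0.0002 q6 1.3
side 64 ((0.5912199020385742, -0.10403817147016525), (0.0841980054974556, 0.013736124150454998), 89.58851623535156) dir 269.13847389650437
```

Call:
servo_tool(increments=[[[0,0,0.05],[0.35,-0.05,0],0],[[0,0,0.1],[0.7,-0.1,0],0],[[0,0,0.13],[0.95,-0.15,0],0],[[0,0,0.13],[0.95,-0.15,0],0]])

```text
t: 14.32
ee_pos: [0.5815, -0.1327, 0.1683]
ee_rot: [0.0, 0.998, 0.063, 0.0]
wrist_force: [0.9, -0.5, -0.5]
opening: 0.0004
```

```bash
python3 st.py; python3 lev.py
```

```text
t 14.325 [ 0.5815 -0.1327  0.1683] yaw 7.21 F [ 0.92 -0.52 -0.46] M [ 0.014  0.    -0.018] o 0.0004 q6 1.18
side 54 ((0.5967110991477966, -0.1089380607008934), (0.012540473602712154, 0.07841560989618301), 9.714141845703125) dir 276.0994983339418
```

Call:
servo_tool(increments=[[[0,0,0.02],[0.15,0,0],0],[[0,0,0.03],[0.25,0,0],0],[[0,0,0.03],[0.25,0,0],0]])

```text
t: 14.8
ee_pos: [0.5839, -0.1326, 0.168]
ee_rot: [0.0, 0.997, 0.079, -0.0]
wrist_force: [-2.4, -1.6, 1.6]
opening: -0.0001
```

```bash
python3 st.py; python3 lev.py
```

```text
t 14.8 [ 0.5839 -0.1326  0.168 ] yaw 9.04 F [-2.42 -1.65  1.65] M [-0.227  0.374 -0.032] o -0.0001 q6 1.15
side 53 ((0.5987693071365356, -0.10934367775917053), (0.011659570038318634, 0.07738303393125534), 9.506150245666504) dir 278.88387886973413
```

Call:
servo_tool(increments=[[[0,0,0],[0.1,0,0],0],[[0,0,0],[0.1,0,0],0]])

```text
t: 15.15
ee_pos: [0.5841, -0.1326, 0.1679]
ee_rot: [-0.0, 0.997, 0.079, -0.001]
wrist_force: [-11.2, -2.0, 4.2]
opening: -0.0001
```

```bash
python3 st.py
```

```text
t 15.15 [ 0.5841 -0.1326  0.1679] yaw 9.03 F [-11.18  -2.05   4.23] M [-0.182  1.819  0.051] o -0.0001 q6 1.15
```

Force rose to 11 N with almost no motion, so the lever is at its stop. Next I back off, rise and check.

Call:
servo_tool(increments=[[[0,0,0],[-1.5,0,0],0],[[0,0,0],[-3,0,0],0],[[0,0,0],[-4,0,4],0],[[0,0,0],[-6,-3,10],0],[[0,0,0],[-10,-8,14],0],[[0,0,0],[-14,-14,16],0],[[0,0,0],[-14,-18,16],0],[[0,0,0],[-14,-18,16],0],[[0,0,0],[-14,-18,16],0]])

```text
t: 16.27
ee_pos: [0.4443, -0.3124, 0.3278]
ee_rot: [-0.0, 0.997, 0.078, 0.0]
wrist_force: [0.5, 0.7, -0.0]
opening: -0.0
```

```bash
python3 st.py; python3 lev.py; python3 bar.py side top
```

```text
t 16.275 [ 0.4443 -0.3124  0.3278] yaw 8.98 F [ 0.46  0.71 -0.01] M [ 0.013 -0.008 -0.021] o -0.0 q6 0.75
top 181 ((0.6005930304527283, -0.11775989830493927), (0.01661287434399128, 0.08657355606555939), 9.237908363342285) dir 278.8277530180338
side 88 ((0.600410521030426, -0.11479273438453674), (0.013934395276010036, 0.08334960043430328), 8.92231559753418) dir 277.7638727319426
side n 566 zpct90/97 [0.1856 0.1868] h 0.0028 rect [0.564 0.115] [0.016 0.089] 41.9 white [0.587 0.089 0.187] 13 ang -46.3
top n 576 zpct90/97 [0.1861 0.1892] h 0.0052 rect [0.564 0.112] [0.017 0.088] 42.1 white [0.586 0.089 0.186] 29 ang -46.8
```

View pics/topL.png

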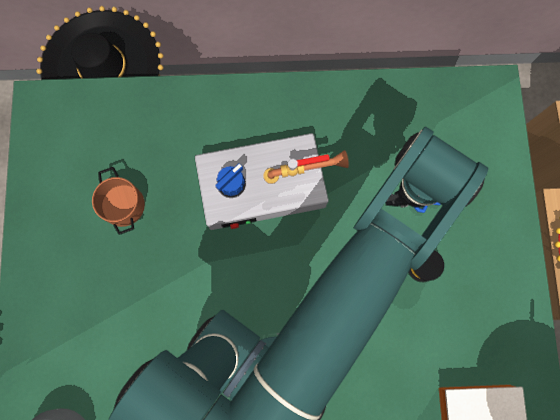

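The picture shows the cap at (231,180) and the lever lying along the pipe, from (292,163) to (330,158). The arm is clear and the bystanders have not moved.

```bash
python3 -c "
from rig import arm; print(arm.job_done())"
```

```text
the job is handed in; nothing more can be done
None
```

The cap is screwed home and the red valve lever is open against its stop. I handed the job in at about 16 s of the 72 s.

**Cap:** It started crossed. I turned it back anticlockwise in two stages with loosely closed jaws, and it dropped into the thread entry (height 19 mm, then about 7.8 mm). I then screwed it down clockwise in checked steps until its height stopped changing.

**Lever:** I pushed it round until the wrist force rose to 11 N with almost no movement.

**Last checks:**
- **Cap height:** the side camera reads about 2.6 mm and the top camera about 5 mm. The top camera also read about 4–5 mm high on the crossed and dropped cap. The total drop of 17.5–18 mm agrees in both views with fully home (limit 3.5 mm). I did not turn it onto the final hard stop.
- **Cap position:** in the last measurements it was within about 2–3 mm of the neck axis. I did not measure its tilt; it looked level.
- **Lever angle:** the two cameras put it 278–279° round from the robot's x axis, against 279° for fully open.
- **Twist and bystanders:** the highest twist I saw at the wrist while turning the cap was about 0.03 N m, read between moves. The bowl, spool and scissors look unmoved in the last picture, though the arm partly hides the scissors and spool.

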